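Shut the test-tile case

TASK

Put the glaze test tiles away for the day: with the fingertips alone, first fold the upright orange flap fully down over the tiles, then swing the blue cover of the case fully shut over it. Push gently, pinch or pick up nothing, do not let the cover slam, and leave the tiles, the jars and the tumbler where they are.

Things in the scene. Friction and masses are not known exactly. Their poses are not given: they have to be found in the camera images.
- tile_case: Blue open-topped metal case, screwed down (cannot move), 100 (x) x 120 (y) x 50 mm high, walls 6 mm. Origin: centre of its underside on the table; x along the hinges, y from the flap's hinge side towards the cover's hinge side, z up. Two tiles lie on its inner floor. The buffers inside and on its rim give up to a few mm, about 3 N per mm the pair.
- flap (a joint): Angle (rad) of the orange retaining flap in the case: 0 = flat over the tiles on two rubber buffers, 1.57 = upright, stop at 1.75 (leaning out). Hinge line: parallel to case x through case point (0, -0.052, 0.034); at 0 it runs from there to +y. Friction hinge of about 0.04 N m, no spring: it stays where it is left and takes about 1 N.
- flap_edge (a point): Middle of the flap's free edge, 65 mm from the hinge line, on its outer face (looks away from the cover when upright, up when folded). The flap is 84 mm along the hinge, 5 mm thick, hinge line in its inner face; a 40 mm wide finger tab stands 11 mm further out at the middle.
- cover (a joint): Angle (rad) of the blue cover: 0 = shut flat, 4 mm above the rim on two rubber buffers at the -y wall, 1.57 = upright, stop at 2.0 (leaning out). Hinge line: parallel to case x through case point (0, 0.060, 0.054); shut, it runs from there to -y. Friction hinge, 0.16 N m: it stays at any angle and must be pushed all the way, 1 to 3 N near the edge. The raised flap stands in its way.
- cover_edge (a point): Middle of the cover's free edge, 120 mm from the hinge line, on its outer face (looks away from the flap when open, up when shut). The cover is 100 mm along the hinge, 10 mm thick, hinge line in its inner face; a 40 mm wide steel tab stands 13 mm further out at the middle.
- test_tile_1: Loose glazed test tile, 30 x 48 x 9 mm, dark glaze, lying in the case. Origin: centre of its underside, long side y.
- test_tile_2: Loose glazed test tile, 30 x 48 x 9 mm, green glaze, lying in the case. Origin: centre of its underside, long side y.
- jar_cobalt: Loose glass jar with a black lid, 60 mm wide, 79 mm high; bystander standing near the case. Origin: centre of its underside.
- jar_iron: Loose glass jar with a pale lid and pinkish powder, 66 mm wide, 72 mm high; bystander standing near the case. Origin: centre of its underside.
- tumbler_celadon: Loose pale green tumbler, 66 mm wide, 77 mm high; bystander standing near the case. Origin: centre of its underside.
Not all that is in view belongs to the job. What is shaped like the tile_case but yellow is not meant.

How it is judged:
By the outcome, as a careful person would: the job done as asked, in the order asked, and still so for the second after the job is handed in, with the robot touching nothing.
It also fails if it takes over 61 s, if anything falls off the work surface, if the arm or the gripper's body presses on something with over 40 N, if the wrist force passes 120 N, or if a joint passes its speed limit or range.

ROBOT

A 6-joint arm with a two-finger parallel gripper is mounted at the origin on a cart in front of the work surface, level with it; the furniture and walls round the work are solid. World frame = base frame: x ahead of the robot, y to its left, z up, the work surface at z = 0. Lengths are in mm, angles in rad, forces in N, time in s.
With the tool pointing down it reaches from about 350 to 875 mm from the base axis. Payload 4.2 kg.
Tool frame: the origin (TCP) lies midway between the tips of the shut fingers; the grasp point (between the pads) lies 19 mm behind it (manip.grasp_offset is the distance from the TCP to the grasp point, in mm); z points along the fingers, y is the line along which they close (so a half turn about z gives the same grasp; the last joint's range is limited). The gripper opens to 87 mm and grips with 3 to 60 N. Pads are 19 mm wide; open, the fingers measure 117 mm over their backs; the gripper's body (75 mm by 190 mm) begins 51 mm behind the grasp point.
Start: joints at [-0.896, 0.385, 0.008, 0, -1.194, -0.259], TCP at [252.464, -571.718, 222.55] pointing down, gripper open.
Joint ranges: [-3.14, 3.14], [-1.21, 2.06], [-1.07, 1.41], [-3.16, 2.05], [-2.99, -0.16], [-3.1, 3.1]. Speed limits (rad/s): [2.79, 2.79, 3.14, 3.14, 3.14, 3.14].

INTERFACE

Orientations are given as a 3x3 rotation matrix whose columns are the frame's x, y, z axes.
In Python, from cell import manip, eyes gives the robot as it stands. The module is installed in compiled form; this text tells all that it offers.
- The arm moves only by the tool send_rows, never from a script. Its argument "deltas" is one flat list of numbers, 5 for each row, row after row: the closure in counts, from 0 (fully open) to 255 (shut), then the shift along the world's x, y, z in m, then the turn about the world's z in degrees. A call has 1 to 10 rows; each row is the pose to reach, as a shift and turn from the pose commanded when the call began; what a row does not reach only later rows make up. A row lasts 1/10 s, in which the tool goes at most 50 mm and 8.59 degrees, less where a joint would pass 70% of its speed; a pose out of reach is approached as far as the arm can. A call with a gripper value outside its range is refused whole. The fingers move at their own pace and stop on an object; the grip force is fixed at half the most. Time passes only in rows, so rows that repeat a pose let the fingers close. It gives the time, the measured TCP pose, the force, the opening and the grip force at its end, in the units of the state.
- manip.state(): the state, without advancing time (a new reading comes with each control period).
- eyes.grab_frame(name): name is "scene" or "top"; returns a dict with "frame" (400x640x3 uint8, red, green, blue), "fovy" (degrees; the focal length in pixels is half the picture's height over the tangent of half this angle, whatever the lens; pixels are square), "cx", "cy" (the principal point, pixels), "origin" and "orientation" of the camera in the world. Camera axes: x right, y down, z forward; pixel columns grow to the right and rows downward; lengths in mm; the calibration is good to about 2 mm. A picture is of the moment at which its call begins. There is no depth.
- manip.close_job(): hands the job in; it is judged then, once.
The state is a dict: "time": time; "joints": joint angles; "qvel": joint speeds; "effort": joint torques, N m; "ee_pos": TCP position; "tool_rot": TCP orientation; "contact_force": force on the tool from outside, world axes, zero at the start; "ft_torque": the same for the moment, N m; "grip_width": opening from 0.0 (shut) to 1.0 (fully open); "grip_force": force on a finger pad.
Only numpy, scipy, OpenCV 4.12 (cv2) and the standard library are available. Lean on these libraries where they do the work, as an engineer would, in place of code of your own. Each camera call takes 0.05 s, during which the arm holds its last target. There are 200 camera calls.

## Working session

There is one attempt and no reset: what is moved stays moved. The work goes in short steps, Python scripts to look and compute and a tool call to move; the robot and the scene stay as the last step left them, time stands still between calls to the robot, and variables do not carry over. Pictures are saved under pics/ and viewed, at most 10 in all, crops included, and the job is handed in when it is done.

Besides the shell and the picture viewer there is one more tool, called after "Request:" as name(argument=value, ...) on one line, values as JSON. send_rows: Moves the arm, as the interface text tells. Its arguments: {"type":"object","properties":{"deltas":{"type":"array"}},"required":["deltas"]}

```bash
mkdir -p pics; python3 - <<'E'
from cell import manip, eyes
import cv2, pickle
for n in("scene","top"):
    f=eyes.grab_frame(n); pickle.dump(f,open(n+".pkl","wb"))
    cv2.imwrite(f"pics/{n}0.png",f["frame"][:,:,::-1])
    print(n,f["fovy"],f["cx"],f["cy"],f["origin"],f["orientation"])
print(manip.state())
E
```

```text
scene 48.199552606058724 313.92664663638374 196.5208564633805 [  1.07869091 659.82697502 644.13484259] [[-0.62052162 -0.53388823  0.57438339]
 [-0.78417778  0.41847785 -0.45819373]
 [ 0.00425751 -0.73473781 -0.67833784]]
top 47.41383386361968 311.54328469395006 201.2345912862888 [362.63578404 287.70819407 899.84374294] [[ 0.02244534 -0.98693832  0.1595273 ]
 [-0.99958464 -0.02503926 -0.01426833]
 [ 0.01807641 -0.15914078 -0.9870904 ]]
{'time': 0.1, 'joints': array([-8.96432940e-01,  3.85462469e-01,  6.74459349e-03, -4.07577764e-04,
       -1.19398462e+00, -2.58588754e-01]), 'qvel': array([ 0.00140763, -0.00116545,  0.00231481,  0.00072069, -0.00015299,
        0.00041656]), 'effort': array([-3.29915474e-04, -3.91691315e+01,  1.87935144e+01,  4.23187494e+00,
        1.34800893e-02, -6.39401560e-05]), 'ee_pos': array([ 252.21950132, -571.25809497,  221.57642347]), 'tool_rot': array([[-9.14864377e-01, -4.03760291e-01, -8.94166848e-04],
       [-4.03761263e-01,  9.14862757e-01,  1.72552956e-03],
       [ 1.21339630e-04,  1.93965546e-03, -9.99998112e-01]]), 'contact_force': array([-0.86709905,  0.08348064, -0.07390252]), 'ft_torque': array([ 0.00823354, -0.00443988, -0.0311408 ]), 'grip_force': 0.0, 'grip_width': 1.0009345487830172}
```

View pics/scene0.png

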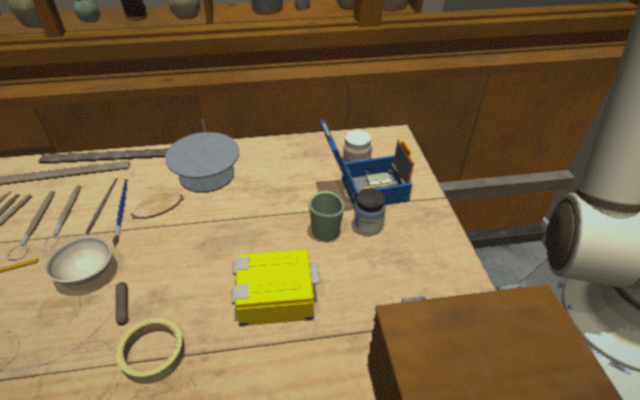

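View pics/top0.png

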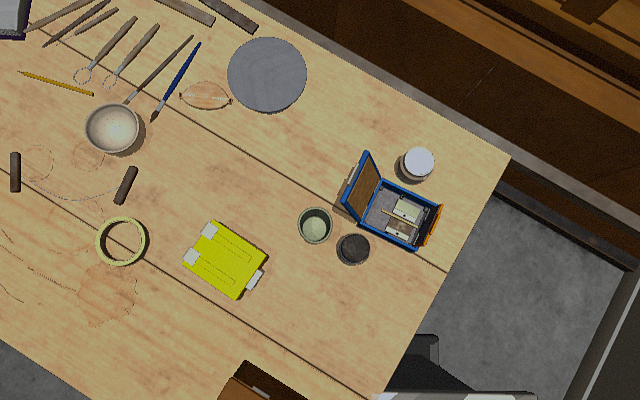

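The two views show the blue case near the table edge: in the top view it is at about (400,215), with the orange flap on the right (430,230) and the open cover on the left (362,185). The iron jar is at (418,163), the cobalt jar at (352,250) and the tumbler at (315,225). A zoomed crop of each comes next.

```bash
python3 - <<'E'
import cv2,pickle,numpy as np
t=pickle.load(open("top.pkl","rb"))["frame"][135:275,290:460,::-1]; s=pickle.load(open("scene.pkl","rb"))["frame"][110:250,290:460,::-1]
im=np.vstack([cv2.resize(a[:, :],None,fx=3.9,fy=3.9,interpolation=cv2.INTER_CUBIC) for a in (t,)])
cv2.imwrite("pics/zt.png",im)
cv2.imwrite("pics/zs.png",cv2.resize(s,None,fx=3.9,fy=3.9,interpolation=cv2.INTER_CUBIC))
E
```

```text
(no output)
```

View pics/zt.png

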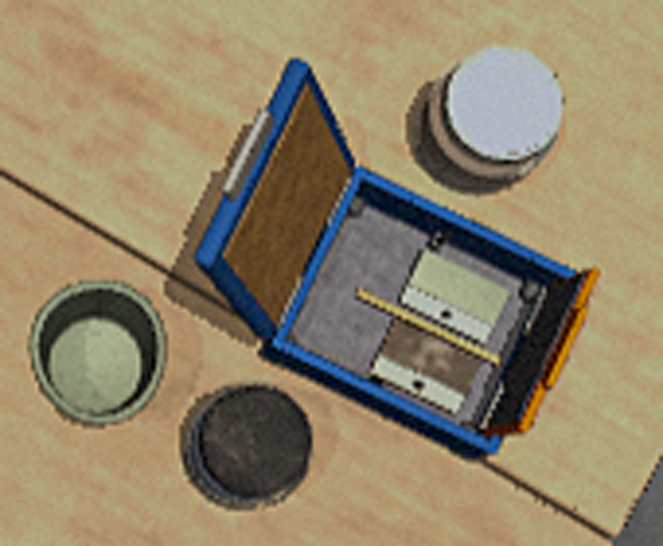

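View pics/zs.png

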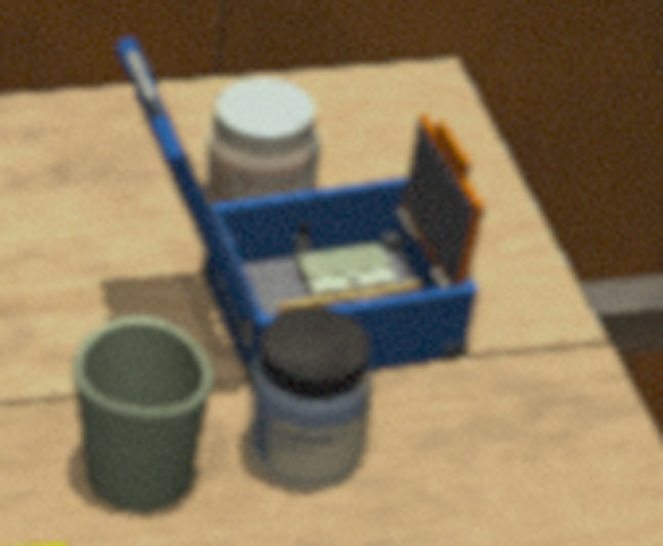

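The crops show the rim corners in the top view at zoomed (358,170), (268,348), (490,452) and (577,270). The cover leans out past upright and the flap stands about upright.

```bash
cat > h.py <<'E'
import numpy as np,pickle
class Cam:
    def __init__(s,f):
        s.f=200/np.tan(np.radians(f["fovy"]/2)); s.c=np.array([f["cx"],f["cy"]]); s.o=np.array(f["origin"]); s.R=np.array(f["orientation"])
    def ray(s,px,z):
        d=s.R@np.append((np.array(px)-s.c)/s.f,1); return s.o+d*(z-s.o[2])/d[2]
    def proj(s,P):
        q=(np.array(P)-s.o)@s.R; return s.c+s.f*q[...,:2]/q[...,2:]
T=Cam(pickle.load(open("top.pkl","rb")));S=Cam(pickle.load(open("scene.pkl","rb")))
zt=lambda p:np.array(p)/3.9+[290,135]
zs=lambda p:np.array(p)/3.9+[290,110]
E
python3 - <<'E'
from h import *
np.set_printoptions(precision=1,suppress=True)
c=np.array([T.ray(zt(p),50) for p in [(358,168),(268,350),(492,456),(577,270)]])
print(c, np.linalg.norm(c-np.roll(c,-1,0),axis=1))
# case x: along hinge; y toward cover.
y=(c[0]+c[1]-c[2]-c[3])[:2]; y/=np.linalg.norm(y); 
x2=(c[0]+c[3]-c[1]-c[2])[:2]; x2/=np.linalg.norm(x2); print("y",y,"alt x",x2, "right-hand x",(y[1],-y[0]))
x=np.array([y[1],-y[0]]); o=c.mean(0)[:2]; print("o",o,"yaw",np.degrees(np.arctan2(x[1],x[0])))
w=lambda p:np.append(o+p[0]*x+p[1]*y,p[2])
cs=[(x*0+0)] 
print("scene rim",[(S.proj(w((a,b,50)))-[290,110])*3.9 for a,b in((-50,60),(50,60),(-50,-60),(50,-60))])
for a in np.radians([85,90,95,100,105,110,115]):
    n=np.array([np.sin(a),np.cos(a)]) # outer normal (y,z): shut->(0,1), upright->(+y)
    e=np.array([60-120*np.cos(a),54+120*np.sin(a)])+10*n
    P=[w((s,*e)) for s in(-50,50)]
    print(np.degrees(a),[(T.proj(p)-[290,135])*3.9 for p in P],[(S.proj(p)-[290,110])*3.9 for p in P])
for a in np.radians([80,85,90,95,100]):
    n=np.array([-np.sin(a),np.cos(a)])
    e=np.array([-52+65*np.cos(a),34+65*np.sin(a)])+5*n
    P=[w((s,*e)) for s in(-42,42)]
    print("flap",np.degrees(a),[(T.proj(p)-[290,135])*3.9 for p in P],[(S.proj(p)-[290,110])*3.9 for p in P])
for n,p,h in(("iron",(504,102),72),("cob",(255,440),79),("tum",(97,350),77)): 
    q=T.ray(zt(p),h); print(n,q,(q[:2]-o)@np.array([x,y]).T)
E
```

```text
[[548.2 142.2  50. ]
 [457.5 185.8  50. ]
 [409.2  78.2  50. ]
 [500.3  35.4  50. ]] [100.7 117.9 100.7 117. ]
y [0.4 0.9] alt x [ 0.9 -0.4] right-hand x (np.float64(0.9123225792052132), np.float64(-0.4094722352887281))
o [478.8 110.4] yaw -24.17168576022869
scene rim [array([263.1, 326.1]), array([205.6, 206.6]), array([483.3, 288.6]), array([411. , 174.5])]
85.0 [array([305.9, 317.3]), array([403.5, 104.7])] [array([283.2, 125.1]), array([218.6,  10.4])]
90.0 [array([282.6, 306.5]), array([380.6,  94.4])] [array([261.4, 129.1]), array([198.3,  13.8])]
95.0 [array([259.3, 296.2]), array([357.5,  84.8])] [array([239.4, 134.7]), array([178.1,  18.9])]
100.0 [array([236.3, 286.3]), array([334.6,  75.9])] [array([217.6, 141.8]), array([158.1,  25.4])]
105.00000000000001 [array([213.7, 277.1]), array([312. ,  67.9])] [array([196.3, 150.5]), array([138.5,  33.4])]
110.0 [array([191.9, 268.6]), array([290. ,  60.8])] [array([175.5, 160.6]), array([119.5,  42.8])]
115.0 [array([171., 261.]), array([268.9,  54.7])] [array([155.5, 172. ]), array([101.2,  53.5])]
flap 80.0 [array([501. , 422.3]), array([573.1, 256.9])] [array([465.4, 209.5]), array([403.2, 114.5])]
flap 85.0 [array([512.7, 427.7]), array([584.7, 262.1])] [array([476. , 207.3]), array([413.2, 112.5])]
flap 90.0 [array([524.1, 433.1]), array([595.9, 267.4])] [array([486.5, 205.9]), array([423.1, 111.3])]
flap 95.0 [array([535.2, 438.6]), array([606.8, 272.9])] [array([496.7, 205.3]), array([432.7, 110.9])]
flap 100.0 [array([545.7, 444.1]), array([617.1, 278.5])] [array([506.5, 205.5]), array([442. , 111.3])]
iron [577.7  75.5  72. ] [104.5   8.6]
cob [412.4 195.1  79. ] [-95.2  50. ]
tum [452.6 268.8  77. ] [-88.8 133.7]
```

Request:
send_rows(deltas=[255, 0.004, 0.012, 0, 2, 255, 0.01, 0.032, 0, 6, 255, 0.018, 0.058, 0, 10, 255, 0.028, 0.088, 0, 15, 255, 0.038, 0.12, 0, 20, 255, 0.048, 0.152, 0, 25, 255, 0.058, 0.184, 0, 30, 255, 0.068, 0.216, 0, 35, 255, 0.078, 0.248, 0, 39, 255, 0.088, 0.28, 0, 42])

```text
time: 1.1
ee_pos: [340.2, -289.7, 222.4]
tool_rot: [[-0.406, -0.914, 0.0], [-0.914, 0.406, 0.0], [-0.0, 0.0, -1.0]]
contact_force: [1.3, -0.4, 0.3]
grip_width: 0.168
grip_force: 0.0
```

Request:
send_rows(deltas=[255, 0.01, 0.032, 0, 0, 255, 0.02, 0.064, 0, 0, 255, 0.03, 0.096, 0, 0, 255, 0.04, 0.128, 0, 0, 255, 0.052, 0.164, 0, 0, 255, 0.064, 0.202, 0, 0, 255, 0.076, 0.24, 0, 0, 255, 0.086, 0.272, 0, 0, 255, 0.095, 0.3, 0, 0, 255, 0.099, 0.315, 0, 0])

```text
time: 2.1
ee_pos: [439.3, 25.4, 222.5]
tool_rot: [[-0.406, -0.914, 0.0], [-0.914, 0.406, 0.0], [-0.0, 0.0, -1.0]]
contact_force: [-0.2, 0.2, 0.1]
grip_width: 0.0
grip_force: 0.0
```

Request:
send_rows(deltas=[255, 0, 0, -0.008, 0, 255, 0, 0, -0.022, 0, 255, 0, 0, -0.04, 0, 255, 0, 0, -0.06, 0, 255, 0, 0, -0.08, 0, 255, 0, 0, -0.1, 0, 255, 0, 0, -0.115, 0, 255, 0, 0, -0.125, 0, 255, 0, 0, -0.13, 0, 255, 0, 0, -0.13, 0])

```text
time: 3.1
ee_pos: [439.0, 22.8, 92.1]
tool_rot: [[-0.41, -0.912, -0.001], [-0.912, 0.41, -0.001], [0.001, 0.001, -1.0]]
contact_force: [-0.9, 0.8, -0.2]
grip_width: 0.004
grip_force: 0.0
```

```bash
python3 - <<'E'
from cell import eyes
import cv2,numpy as np
t=eyes.grab_frame("top")["frame"][135:275,330:480,::-1]; s=eyes.grab_frame("scene")["frame"][80:220,310:460,::-1]
cv2.imwrite("pics/a.png",cv2.resize(np.hstack([t,s]),None,fx=2.6,fy=2.6,interpolation=cv2.INTER_CUBIC))
E
```

```text
(no output)
```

View pics/a.png

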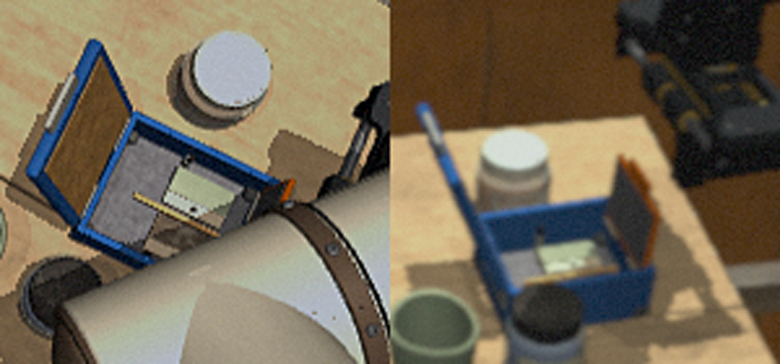

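The left half (top) has the forearm hiding the tool; the right half (scene) shows the dark gripper above and right of the flap at crop (640–780, 0–180). I check that against the projected TCP.

```bash
python3 - <<'E'
from h import *
for z in(92,111,162): print(z,(S.proj(np.array([439,22.8,z]))-[310,80])*2.6+[390,0])
o=np.array([478.8,110.4]);y=np.array([.4095,.9123]);x=np.array([.9123,-.4095])
p=np.array([439,22.8])-o;print(p@x,p@y)
E
```

```text
92 [685.72034289 183.01613512]
111 [689.89002718 163.37753807]
162 [701.69287413 107.78787247]
-0.4373400000000113 -96.21558000000002
```

Request:
send_rows(deltas=[255, 0.002, 0.0046, 0, 0, 255, 0.0049, 0.0109, 0, 0, 255, 0.0078, 0.0173, 0, 0, 255, 0.0102, 0.0228, 0, 0, 255, 0.0119, 0.0265, 0, 0, 255, 0.0135, 0.0301, 0, 0, 255, 0.0152, 0.0338, -0.001, 0, 255, 0.0164, 0.0365, -0.001, 0, 255, 0.0176, 0.0392, -0.001, 0, 255, 0.0184, 0.041, -0.001, 0])

```text
time: 4.2
ee_pos: [457.7, 64.4, 91.4]
tool_rot: [[-0.41, -0.912, -0.001], [-0.912, 0.41, -0.0], [0.0, 0.0, -1.0]]
contact_force: [-0.7, -0.6, -0.6]
grip_width: 0.01
grip_force: 0.3
```

Request:
send_rows(deltas=[255, 0.0016, 0.0036, -0.001, 0, 255, 0.0033, 0.0073, -0.0025, 0, 255, 0.0049, 0.0109, -0.004, 0, 255, 0.0066, 0.0146, -0.006, 0, 255, 0.0082, 0.0182, -0.0085, 0, 255, 0.0098, 0.0219, -0.011, 0, 255, 0.0111, 0.0246, -0.0135, 0, 255, 0.0123, 0.0274, -0.0165, 0, 255, 0.0137, 0.0306, -0.02, 0, 255, 0.0152, 0.0338, -0.024, 0])

```text
time: 5.2
ee_pos: [473.2, 98.3, 67.3]
tool_rot: [[-0.41, -0.912, 0.0], [-0.912, 0.41, -0.0], [0.0, -0.0, -1.0]]
contact_force: [0.9, -0.1, 0.2]
grip_width: 0.004
grip_force: 0.3
```

```bash
python3 - <<'E'
from cell import eyes
import cv2,numpy as np
s=eyes.grab_frame("scene")["frame"][80:220,310:460,::-1]
cv2.imwrite("pics/b.png",cv2.resize(s,None,fx=4,fy=4,interpolation=cv2.INTER_CUBIC))
E
```

```text
(no output)
```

View pics/b.png

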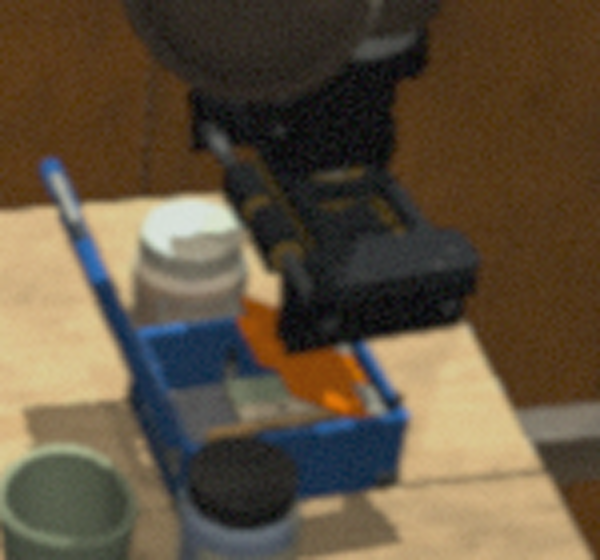

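The scene view shows the orange flap about 30° above flat, with the fingertip on it at crop (310,340), and the neighbours undisturbed. I carry on down the arc.

Request:
send_rows(deltas=[255, 0.0008, 0.0018, -0.0035, 0, 255, 0.0016, 0.0036, -0.007, 0, 255, 0.0023, 0.005, -0.0105, 0, 255, 0.0029, 0.0064, -0.014, 0, 255, 0.0033, 0.0073, -0.0175, 0, 255, 0.0037, 0.0082, -0.0205, 0, 255, 0.0039, 0.0087, -0.023, 0, 255, 0.0041, 0.0091, -0.025, 0, 255, 0.0041, 0.0091, -0.0265, 0, 255, 0.0041, 0.0091, -0.0275, 0])

```text
time: 6.25
ee_pos: [477.2, 107.3, 40.0]
tool_rot: [[-0.41, -0.912, 0.0], [-0.912, 0.41, 0.0], [-0.0, -0.0, -1.0]]
contact_force: [0.6, 0.1, 1.0]
grip_width: 0.002
grip_force: 0.3
```

Request:
send_rows(deltas=[255, 0, 0, -0.0005, 0, 255, 0, 0, -0.001, 0, 255, 0, 0, -0.0015, 0, 255, 0, 0, -0.0015, 0])

```text
time: 6.65
ee_pos: [477.3, 107.3, 38.8]
tool_rot: [[-0.409, -0.912, 0.0], [-0.912, 0.409, 0.0], [-0.0, -0.0, -1.0]]
contact_force: [-0.4, 0.7, 3.0]
grip_width: 0.004
grip_force: 1.4
```

Request:
send_rows(deltas=[255, 0, 0, -0.0005, 0, 255, 0, 0, -0.001, 0, 255, 0, 0, -0.001, 0])

```text
time: 6.95
ee_pos: [477.3, 107.4, 38.1]
tool_rot: [[-0.409, -0.912, 0.0], [-0.912, 0.409, 0.0], [-0.0, -0.0, -1.0]]
contact_force: [-2.0, 0.9, 5.9]
grip_width: 0.004
grip_force: 3.0
```

Request:
send_rows(deltas=[255, 0, 0, 0.003, 0, 255, 0, 0, 0.012, 0, 255, 0, 0, 0.03, 0, 255, 0, 0, 0.055, 0, 255, 0, 0, 0.08, 0, 255, 0, 0, 0.11, 0, 255, 0, 0, 0.14, 0, 255, 0, 0, 0.165, 0, 255, 0, 0, 0.18, 0, 255, 0, 0, 0.185, 0])

```text
time: 7.95
ee_pos: [477.7, 107.3, 224.7]
tool_rot: [[-0.41, -0.912, 0.003], [-0.912, 0.41, 0.002], [-0.003, -0.002, -1.0]]
contact_force: [-0.5, 0.3, -0.1]
grip_width: 0.005
grip_force: 0.0
```

```bash
python3 - <<'E'
from cell import eyes
import cv2,numpy as np
s=eyes.grab_frame("scene")["frame"][80:220,310:460,::-1]
cv2.imwrite("pics/c.png",cv2.resize(s,None,fx=4,fy=4,interpolation=cv2.INTER_CUBIC))
E
```

```text
(no output)
```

View pics/c.png

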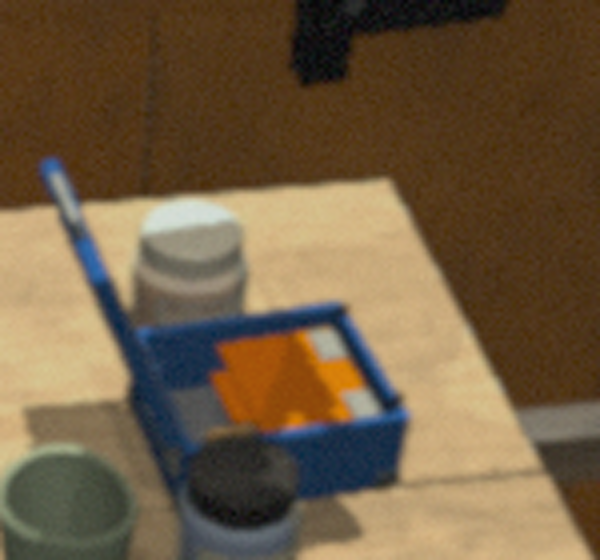

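The flap lies flat in the case, at crop (215–365, 330–430), and nothing else has moved. Next I go over and behind the cover.

Request:
send_rows(deltas=[255, 0.003, 0.0067, 0, 0, 255, 0.01, 0.0223, 0, 0, 255, 0.019, 0.0423, 0, 0, 255, 0.028, 0.0624, 0, 0, 255, 0.037, 0.0824, 0, 0, 255, 0.046, 0.1025, 0, 0, 255, 0.054, 0.1203, 0, 0, 255, 0.059, 0.1315, 0, 0, 255, 0.0614, 0.1368, 0, 0, 255, 0.0614, 0.1368, 0, 0])

```text
time: 9.0
ee_pos: [538.5, 244.6, 221.6]
tool_rot: [[-0.409, -0.913, -0.001], [-0.913, 0.409, -0.001], [0.001, 0.001, -1.0]]
contact_force: [0.2, 0.3, -0.5]
grip_width: 0.008
grip_force: 0.0
```

Request:
send_rows(deltas=[255, 0, 0, -0.005, 0, 255, 0, 0, -0.015, 0, 255, 0, 0, -0.027, 0, 255, 0, 0, -0.04, 0, 255, 0, 0, -0.052, 0, 255, 0, 0, -0.062, 0, 255, 0, 0, -0.069, 0, 255, 0, 0, -0.072, 0, 255, 0, 0, -0.072, 0])

```text
time: 9.9
ee_pos: [538.5, 243.9, 150.1]
tool_rot: [[-0.409, -0.912, -0.0], [-0.912, 0.409, -0.0], [0.001, 0.0, -1.0]]
contact_force: [-0.4, -0.4, 0.5]
grip_width: 0.01
grip_force: 0.0
```

```bash
python3 - <<'E'
from cell import eyes
import cv2,numpy as np
s=eyes.grab_frame("scene")["frame"][60:220,290:440,::-1]
t=eyes.grab_frame("top")["frame"][115:275,300:450,::-1]
cv2.imwrite("pics/d.png",cv2.resize(np.hstack([t,s]),None,fx=2.6,fy=2.6,interpolation=cv2.INTER_CUBIC))
E
```

```text
(no output)
```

View pics/d.png

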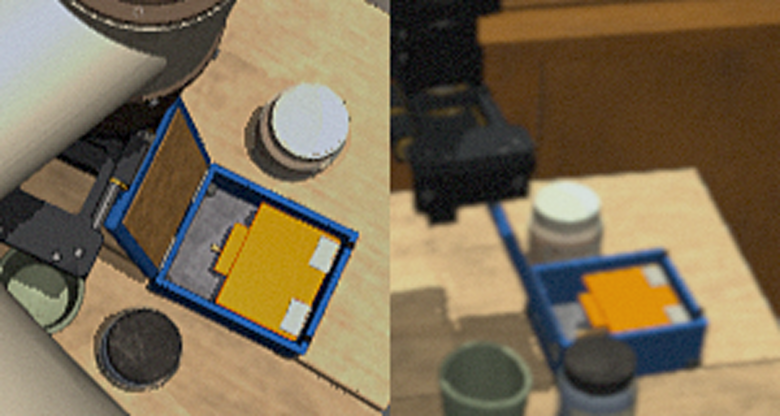

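The fingertips stand behind the open cover, in the top crop around (110,180). The flap lies flat and the jars and tumbler are unmoved. I start pushing the cover.

Request:
send_rows(deltas=[255, -0.0016, -0.0036, 0, 0, 255, -0.0041, -0.0091, 0, 0, 255, -0.0061, -0.0137, 0, 0, 255, -0.0078, -0.0173, 0.001, 0, 255, -0.009, -0.0201, 0.002, 0, 255, -0.0102, -0.0228, 0.003, 0, 255, -0.0115, -0.0255, 0.004, 0, 255, -0.0127, -0.0283, 0.005, 0, 255, -0.0139, -0.031, 0.006, 0, 255, -0.0152, -0.0338, 0.007, 0])

```text
time: 11.0
ee_pos: [523.4, 210.1, 157.8]
tool_rot: [[-0.409, -0.912, 0.0], [-0.912, 0.409, 0.0], [-0.0, -0.0, -1.0]]
contact_force: [-0.7, 2.1, 1.0]
grip_width: 0.003
grip_force: 0.9
```

Request:
send_rows(deltas=[255, -0.0016, -0.0036, 0.001, 0, 255, -0.0033, -0.0073, 0.002, 0, 255, -0.0049, -0.0109, 0.003, 0, 255, -0.0066, -0.0146, 0.0035, 0, 255, -0.0082, -0.0182, 0.004, 0, 255, -0.0098, -0.0219, 0.0045, 0, 255, -0.0115, -0.0255, 0.005, 0, 255, -0.0131, -0.0292, 0.0055, 0, 255, -0.0147, -0.0328, 0.006, 0, 255, -0.0164, -0.0365, 0.006, 0])

```text
time: 12.0
ee_pos: [506.6, 173.3, 163.2]
tool_rot: [[-0.41, -0.912, -0.001], [-0.912, 0.41, -0.0], [0.001, 0.0, -1.0]]
contact_force: [-0.5, 1.6, -1.3]
grip_width: 0.008
grip_force: 0.7
```

Request:
send_rows(deltas=[255, -0.0018, -0.0041, 0, 0, 255, -0.0037, -0.0082, 0, 0, 255, -0.0057, -0.0128, 0, 0, 255, -0.0076, -0.0169, -0.0005, 0, 255, -0.0094, -0.021, -0.0015, 0, 255, -0.0115, -0.0255, -0.0025, 0, 255, -0.0133, -0.0296, -0.004, 0, 255, -0.0152, -0.0338, -0.0055, 0, 255, -0.017, -0.0379, -0.007, 0, 255, -0.0188, -0.042, -0.009, 0])

```text
time: 13.0
ee_pos: [488.0, 131.3, 154.5]
tool_rot: [[-0.41, -0.912, 0.0], [-0.912, 0.41, 0.0], [-0.0, 0.0, -1.0]]
contact_force: [-0.1, 1.7, 0.2]
grip_width: 0.008
grip_force: 0.6
```

Request:
send_rows(deltas=[255, -0.0016, -0.0036, -0.0023, 0, 255, -0.0033, -0.0073, -0.0046, 0, 255, -0.005, -0.0111, -0.0072, 0, 255, -0.0067, -0.0149, -0.0098, 0, 255, -0.0083, -0.0184, -0.0127, 0, 255, -0.0098, -0.0219, -0.0156, 0, 255, -0.0113, -0.0251, -0.0188, 0, 255, -0.0127, -0.0284, -0.0221, 0, 255, -0.0141, -0.0314, -0.0256, 0, 255, -0.0154, -0.0344, -0.0292, 0])

```text
time: 14.0
ee_pos: [472.7, 97.0, 125.1]
tool_rot: [[-0.41, -0.912, 0.0], [-0.912, 0.41, 0.0], [-0.0, -0.0, -1.0]]
contact_force: [1.3, 1.1, 0.2]
grip_width: 0.006
grip_force: 0.5
```

Request:
send_rows(deltas=[255, -0.0012, -0.0027, -0.0037, 0, 255, -0.0024, -0.0054, -0.0075, 0, 255, -0.0035, -0.0078, -0.0116, 0, 255, -0.0045, -0.0101, -0.0157, 0, 255, -0.0055, -0.0122, -0.0199, 0, 255, -0.0064, -0.0142, -0.0242, 0, 255, -0.0072, -0.016, -0.0286, 0, 255, -0.0079, -0.0176, -0.033, 0, 255, -0.0085, -0.0189, -0.037, 0, 255, -0.0089, -0.0199, -0.041, 0])

```text
time: 15.0
ee_pos: [463.7, 77.2, 84.0]
tool_rot: [[-0.41, -0.912, -0.0], [-0.912, 0.41, -0.0], [0.0, 0.0, -1.0]]
contact_force: [-0.3, -1.2, 1.2]
grip_width: 0.01
grip_force: 0.4
```

Request:
send_rows(deltas=[255, -0.0002, -0.0005, -0.003, 0, 255, -0.0004, -0.001, -0.006, 0, 255, -0.0006, -0.0015, -0.0085, 0, 255, -0.0008, -0.0019, -0.0105, 0, 255, -0.001, -0.0023, -0.0125, 0, 255, -0.0012, -0.0027, -0.014, 0, 255, -0.0014, -0.0031, -0.0155, 0, 255, -0.0016, -0.0034, -0.0165, 0, 255, -0.0016, -0.0036, -0.0175, 0, 255, -0.0016, -0.0036, -0.0185, 0])

```text
time: 16.0
ee_pos: [462.4, 73.9, 65.9]
tool_rot: [[-0.409, -0.912, 0.0], [-0.912, 0.409, 0.0], [-0.0, -0.0, -1.0]]
contact_force: [0.4, 0.9, 1.2]
grip_width: 0.004
grip_force: 0.4
```

Request:
send_rows(deltas=[255, 0, 0, -0.0005, 0, 255, 0, 0, -0.001, 0, 255, 0, 0, -0.0015, 0, 255, 0, 0, -0.0015, 0])

```text
time: 16.4
ee_pos: [462.3, 73.7, 64.3]
tool_rot: [[-0.41, -0.912, 0.0], [-0.912, 0.41, -0.0], [0.0, -0.0, -1.0]]
contact_force: [0.4, -0.9, 0.3]
grip_width: 0.006
grip_force: 0.2
```

Request:
send_rows(deltas=[255, 0, 0, -0.0005, 0, 255, 0, 0, -0.001, 0, 255, 0, 0, -0.001, 0])

```text
time: 16.7
ee_pos: [462.3, 73.7, 63.5]
tool_rot: [[-0.409, -0.912, 0.0], [-0.912, 0.409, -0.0], [0.0, -0.0, -1.0]]
contact_force: [-0.5, -1.1, 2.7]
grip_width: 0.004
grip_force: 1.7
```

Request:
send_rows(deltas=[255, 0, 0, -0.0005, 0, 255, 0, 0, -0.0005, 0])

```text
time: 16.9
ee_pos: [462.3, 73.7, 63.1]
tool_rot: [[-0.409, -0.912, 0.0], [-0.912, 0.409, -0.0], [0.0, -0.0, -1.0]]
contact_force: [-0.7, -1.4, 4.9]
grip_width: 0.007
grip_force: 2.5
```

Request:
send_rows(deltas=[255, 0, 0, -0.0005, 0, 255, 0, 0, -0.0005, 0])

```text
time: 17.1
ee_pos: [462.2, 73.7, 62.8]
tool_rot: [[-0.409, -0.912, 0.0], [-0.912, 0.409, -0.0], [0.0, -0.0, -1.0]]
contact_force: [-1.2, -0.3, 5.7]
grip_width: 0.006
grip_force: 3.1
```

Request:
send_rows(deltas=[255, 0, 0, 0.002, 0, 255, 0, 0, 0.008, 0, 255, 0, 0, 0.02, 0, 255, 0, 0, 0.04, 0, 255, 0, 0, 0.065, 0, 255, 0, 0, 0.09, 0, 255, 0, 0, 0.115, 0, 255, -0.003, -0.0067, 0.135, 0, 255, -0.01, -0.0223, 0.148, 0, 255, -0.019, -0.0423, 0.15, 0])

```text
time: 18.1
ee_pos: [444.1, 31.8, 214.2]
tool_rot: [[-0.408, -0.913, 0.004], [-0.913, 0.408, 0.001], [-0.003, -0.003, -1.0]]
contact_force: [0.8, 0.5, 0.1]
grip_width: 0.003
grip_force: 0.0
```

Request:
send_rows(deltas=[255, -0.009, -0.02, 0, 0, 255, -0.018, -0.04, 0, 0, 255, -0.029, -0.064, 0, 0, 255, -0.039, -0.088, 0, 0, 255, -0.045, -0.105, 0, 0, 255, -0.048, -0.115, 0, 0, 255, -0.048, -0.115, 0, 0])

```text
time: 18.8
ee_pos: [394.9, -84.1, 212.3]
tool_rot: [[-0.411, -0.912, -0.0], [-0.912, 0.411, 0.0], [-0.0, 0.0, -1.0]]
contact_force: [-0.1, -1.1, -0.3]
grip_width: 0.008
grip_force: 0.0
```

```bash
python3 - <<'E'
from cell import eyes
import cv2,numpy as np
s=eyes.grab_frame("scene")["frame"][100:250,290:440,::-1]
t=eyes.grab_frame("top")["frame"][125:275,300:450,::-1]
cv2.imwrite("pics/e.png",cv2.resize(np.hstack([t,s]),None,fx=2.6,fy=2.6,interpolation=cv2.INTER_CUBIC))
E
```

```text
(no output)
```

View pics/e.png

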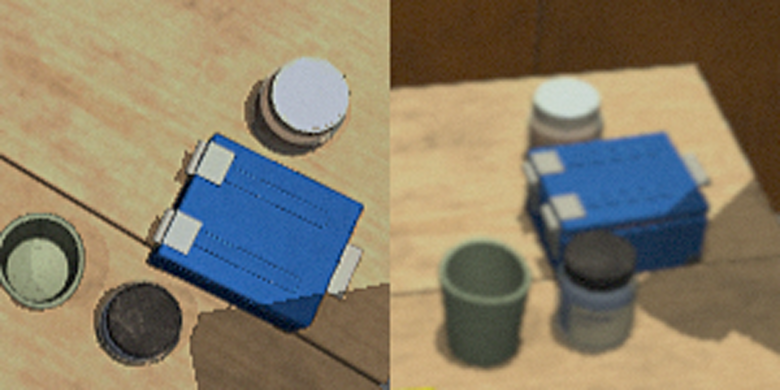

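The cover lies flat and shut on the case, at top crop (150–360, 135–330). The jars and tumbler are in their original places and the arm is clear.

```bash
python3 -c "
from cell import manip
print(manip.close_job())"
```

```text
the job is handed in; nothing more can be done
None
```

The flap is folded flat over the tiles and the cover is shut over it; both were pressed gently onto their buffers (about 6 N). The jars and tumbler are where they were, and the job was handed in at about 19 s with the arm clear.

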